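# Kit the hardware for one drawer unit

### The arm

A 7-joint arm with a two-finger parallel gripper is mounted at the origin on the work surface. World frame = base frame: x ahead of the robot, y to its left, z up, the work surface at z = 0. Lengths are in m, angles in degrees, forces in N, time in s.
With the tool pointing down it reaches from about 0.35 to 0.775 m from the base axis. Payload 3.1 kg.
Tool frame: the origin (TCP) lies at the very end of the fingers, on their centre line; the grasp point (between the pads) lies 19 mm behind it (manip.grip_depth is the distance from the TCP to the grasp point, in m); z points along the fingers, y is the line along which they close (so a half turn about z gives the same grasp; the last joint's range is limited). The gripper opens to 85 mm and grips with 20 to 120 N. Pads are 22 mm wide; open, the fingers measure 114 mm over their backs; the gripper's body (76 mm by 85 mm) begins 54 mm behind the grasp point. The pads swing forward as they close: fully open they stand 13 mm farther back than shut.
Start: joints at [74.559, 17.813, 0.802, 86.603, -0.252, 75.585, -1.558], TCP at [0.124, -0.536, 0.231] pointing down, gripper open.
Joint ranges: [-154.91, 154.91], [-16.99, 109.72], [-72.82, 74.43], [7.12, 147.25], [-82.49, 262.49], [11.32, 116.49], [-174.64, 174.64]. Speed limits (degrees/s): [159.86, 159.86, 180, 180, 180, 180, 180].

### API

Orientations are given as a 3x3 rotation matrix whose columns are the frame's x, y, z axes.
In Python, from cell import manip gives the robot as it stands.
- The arm moves only by the tool creep_tool, called after "Request:" in YAML: its name, and indented under it one key for each argument. Schema: {"type":"object","properties":{"segments":{"type":"array","items":{"type":"object","properties":{"finger_gap":{"type":"number"},"dx":{"type":"number"},"dy":{"type":"number"},"dz":{"type":"number"},"yaw":{"type":"number"}},"additionalProperties":false,"required":["finger_gap"]},"minItems":1,"maxItems":20},"grip_force":{"type":"number"},"only":{"type":"string"},"quiet":{"type":"boolean"},"lines":{"type":"string"}},"required":["segments"],"additionalProperties":false}. segments is a list of rows, 1 to 20 of them, each an object with the fields finger_gap (the finger opening in m), dx, dy, dz (the shift in m), yaw (a turn about the tool's z in degrees); a field left out counts as zero (the opening has to be given); each row shifts and turns the commanded pose from where the row before left it, along the tool's axes as they then stand; what a row does not reach is not made up. A row lasts 1/10 s, in which the tool goes at most 0.05 m and 8.59 degrees, less where a joint would pass 70% of its speed; a pose out of reach is approached as far as the arm can. The fingers move at their own pace and stop on an object; grip_force is the grip in N (left out, the last holds). Time passes only in rows, so rows that do not move let the fingers close. The tool returns the time, the measured TCP pose, the force, the opening and the grip force at its end. only (a regular expression) keeps the lines of the reply that match it, lines (a string "A,B") keeps lines A to B, and quiet returns only ok. Input that does not fit is refused with a message, and nothing moves.
- manip.state(): the state, without advancing time (a new reading comes with each control period).
- manip.camera(name): name is "scene" or "top" or "wrist"; returns a dict with "frame" (420x560x3 uint8, red, green, blue), "camera_matrix" (3x3 intrinsics, pixels), "distortion" ([k1, k2, p1, p2, k3] as OpenCV has them; the pictures are not rectified), "rvec" (rotation vector, rad) and "tvec" (3), from world to camera coordinates, as OpenCV has them. Camera axes: x right, y down, z forward; pixel columns grow to the right and rows downward; lengths in m; the calibration is good to about 2 mm. A picture is of the moment at which its call begins. There is no depth.
- manip.job_done(): hands the job in; it is judged then, once.
The state is a dict: "time": time; "joint_pos": joint angles; "qvel": joint speeds; "tau": joint torques, N m; "position": TCP position; "orientation": TCP orientation; "force": force on the tool from outside, world axes, zero at the start; "torque": the same for the moment, N m; "grip_width": finger opening in m; "finger_force": force on a finger pad.
Only numpy, scipy, OpenCV 4.12 (cv2) and the standard library are available. Lean on these libraries where they do the work, as an engineer would, in place of code of your own. Each camera call takes 0.05 s, during which the arm holds its last target. There are 200 camera calls.

### The job

Make up the hardware kit in the blue tray: put the short bow handle in the long slot, the angle bracket on its base in the rectangular pocket, the levelling foot stem-up in the round pocket, and the open ring over the post. Each must sit fully down and level in its own place. Leave the long handle and the solid disc lying where they are on the mat.

Things in the scene. Friction and masses are not known exactly. Their poses are not given: they have to be found in the camera images.
- short_handle: Steel bow handle, the shorter of the two: 100 mm long (x), 16 mm wide (y), 36 mm high. A flat bar 10 mm thick on two legs, 26 mm high and 14 mm thick (x), at its ends; open between them. 0.09 kg. Stands on its legs. Origin: centre of its footprint, at the level of the legs' feet; z up. Starts so on a 3 mm thick grey mat.
- angle_bracket: Steel L-shaped angle bracket, 40 mm wide (y). Flat base plate 50 mm (x) x 40 x 6 mm, lying; an upright plate 6 mm thick and 40 mm wide rises to 45 mm above the underside at the base's -x end (its middle at x = -22 mm). 0.10 kg. Origin: centre of the base plate's underside; z up. Best gripped across its 40 mm width at the upright plate. Starts so on a 3 mm thick grey mat.
- levelling_foot: Levelling foot: round black base 48 mm in diameter and 14 mm high (tapering to 24 mm at the top), with a steel stem 12 mm in diameter standing up from its middle to 55 mm above the underside. 0.08 kg. Origin: centre of the base's underside; z up along the stem. Starts so on a 3 mm thick grey mat.
- spacer_ring: Aluminium ring, outside diameter 54 mm, open hole 30 mm, 16 mm high, lying flat. 0.06 kg. Origin: centre of its underside; z up. Starts so on a 3 mm thick grey mat.
- long_handle: Look-alike that stays: the same steel bow handle but 150 mm long (16 mm wide, 36 mm high). Origin: centre of its footprint; x along its length. Starts so on a 3 mm thick grey mat.
- solid_plug: Look-alike that stays: aluminium disc 54 mm in diameter and 16 mm high like the ring, but solid, with no hole. Origin: centre of its underside. Starts so on a 3 mm thick grey mat.
- slot_insert: Fixed white insert, 130 x 80 x 12 mm (x, y, z), one of four that fill a low blue tray (rim 14 mm high) two by two. In its middle a long black-lined slot, 118 mm (x) x 34 mm (y), 8 mm deep (floor 4 mm above its underside), for the short handle. Origin: centre of its underside (5 mm above the table); x along its 130 mm side, z up.
- rect_insert: Fixed white insert, 130 x 80 x 12 mm (x, y, z), one of four that fill a low blue tray (rim 14 mm high) two by two. In its middle a rectangular black-lined pocket, 68 mm (x) x 58 mm (y), 8 mm deep (floor 4 mm above its underside), for the angle bracket. Origin: centre of its underside (5 mm above the table); x along its 130 mm side, z up.
- round_insert: Fixed white insert, 130 x 80 x 12 mm (x, y, z), one of four that fill a low blue tray (rim 14 mm high) two by two. In its middle a round black-lined pocket 64 mm in diameter, 8 mm deep (floor 4 mm above its underside), for the levelling foot. Origin: centre of its underside (5 mm above the table); x along its 130 mm side, z up.
- post_insert: Fixed white insert, 130 x 80 x 12 mm (x, y, z), one of four that fill a low blue tray (rim 14 mm high) two by two. Flat top with a black round post in its middle, 14 mm in diameter, rising 20 mm above the top. The ring goes over it and lies on the top. Origin: centre of its underside (5 mm above the table); x along its 130 mm side, z up.
There are look-alikes about, which are no part of the job. There is more than one size of the angle_bracket; the one meant has the size given above. Leave any orange look-alike of the short_handle alone.

How it is judged (in metres and radians):
At the end, for the whole second after the job is handed in: Handle in slot and bracket in rectangular pocket (centres within 15 mm of the insert's), foot in round pocket and ring on post (within 12 mm), each within 3 mm of fully down, tilted under 0.06 rad, at rest; long handle and solid disc within 20 mm of their starts (horizontal distance between short_handle and slot_insert below 0.015 m and z of short_handle in the frame of slot_insert below 0.007 m and angle between each of short_handle, angle_bracket, levelling_foot, spacer_ring's own z axis and vertical below 0.06 rad and linear speed of each of short_handle, angle_bracket, levelling_foot, spacer_ring below 0.02 m/s and angular speed of each of short_handle, angle_bracket, levelling_foot, spacer_ring below 0.2 rad/s and horizontal distance between angle_bracket and rect_insert below 0.015 m and z of angle_bracket in the frame of rect_insert below 0.007 m and horizontal distance between levelling_foot and round_insert below 0.012 m and z of levelling_foot in the frame of round_insert below 0.007 m and horizontal distance between spacer_ring and post_insert below 0.012 m and z of spacer_ring in the frame of post_insert below 0.015 m and distance of each of long_handle, solid_plug from where it was at the start of the episode below 0.02 m); the robot touches nothing.
It fails at once if the long handle is moved more than 20 mm (distance of long_handle from where it was at the start of the episode above 0.02 m).
It fails at once if the solid disc is moved more than 20 mm (distance of solid_plug from where it was at the start of the episode above 0.02 m).
It also fails if it takes over 118 s, if anything falls off the work surface, if the arm or the gripper's body presses on something with over 40 N, if the wrist force passes 120 N, or if a joint passes its speed limit or range.

## Working session

There is one attempt and no reset: what is moved stays moved. The work goes in short steps, Python scripts to look and compute and a tool call to move; the robot and the scene stay as the last step left them, time stands still between calls to the robot, and variables do not carry over. Pictures are saved under pics/ and viewed, at most 14 in all, crops included, and the job is handed in when it is done.

```bash
ls; mkdir -p pics
```

Create h.py:
```python
import numpy as np, cv2
from cell import manip
def cam(n):
    c=manip.camera(n); return c
def save(c,p): cv2.imwrite('pics/'+p,c['frame'][:,:,::-1])
def ray(c,uv,z):
    K=np.array(c['camera_matrix']);d=np.array(c['distortion'])
    n=cv2.undistortPoints(np.array(uv,float).reshape(-1,1,2),K,d).reshape(-1,2)
    R=cv2.Rodrigues(np.array(c['rvec'],float))[0];t=np.array(c['tvec'],float).ravel()
    o=-R.T@t; D=np.c_[n,np.ones(len(n))]@R
    return o+D*((z-o[2])/D[:,2])[:,None]
def proj(c,P):
    return cv2.projectPoints(np.array(P,float).reshape(-1,1,3),np.array(c['rvec'],float),np.array(c['tvec'],float),np.array(c['camera_matrix']),np.array(c['distortion'],float))[0].reshape(-1,2)
```

Run:
```python
from h import *
for n in ('top','scene'):
    c=cam(n); save(c,n+'0.png'); np.save(n+'0.npy',c,allow_pickle=True)
    R=cv2.Rodrigues(np.array(c['rvec'],float))[0];print(n,-R.T@np.array(c['tvec']).ravel())
print(manip.state())
```

```text
pics
top [0.3871012  0.06536508 1.05678818]
scene [ 1.08500712 -0.58182731  0.70376345]
{'time': 0.1, 'joint_pos': array([74.5590285 , 17.85644659,  0.8012929 , 86.68469447, -0.252798  ,
       75.58209898, -1.55823573]), 'qvel': array([ 0.06944176, -0.15696331, -0.05874835, -0.14188015, -0.11142382,
       -0.01421894, -0.02556091]), 'tau': array([ 2.69939219e-04, -3.80857909e+01,  1.46474373e-01, -2.31242645e+01,
        1.23677810e-02,  8.11828970e-03,  1.23793532e-05]), 'position': array([ 0.12408045, -0.53514856,  0.23031042]), 'orientation': array([[ 9.74147455e-01,  2.25912440e-01, -5.51700963e-04],
       [ 2.25913102e-01, -9.74145308e-01,  2.04704587e-03],
       [-7.49837759e-05, -2.11876100e-03, -9.99997753e-01]]), 'force': array([ 0.86068828, -1.06109097,  0.26950768]), 'torque': array([0.07023648, 0.02329953, 0.02141199]), 'finger_force': 0.0, 'grip_width': 0.08530706018810358}
```

View pics/top0.png

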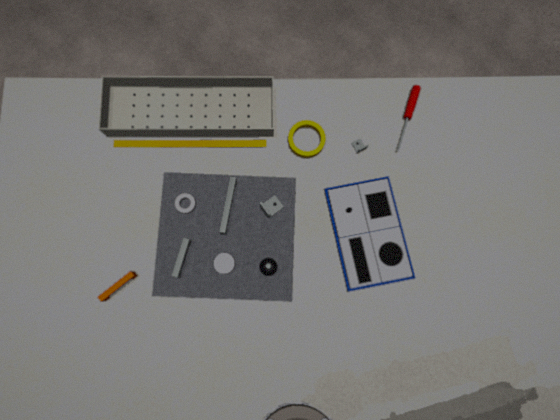

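View pics/scene0.png

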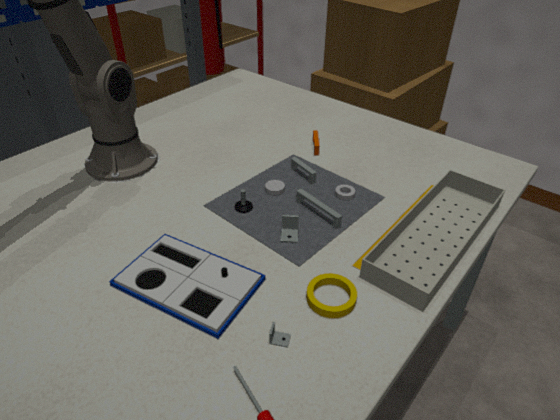

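Create meas.py:
```python
from h import *
c=np.load('top0.npy',allow_pickle=True).item(); f=c['frame']; s=f.astype(int)
hsv=cv2.cvtColor(f,cv2.COLOR_RGB2HSV); g=hsv[:,:,2]
def comps(m,box,amin=30):
    M=np.zeros(g.shape,np.uint8);x0,y0,x1,y1=box;M[y0:y1,x0:x1]=m[y0:y1,x0:x1]*255
    return [k for k in cv2.findContours(M,cv2.RETR_EXTERNAL,cv2.CHAIN_APPROX_NONE)[0] if cv2.contourArea(k)>amin]
matv=np.median(g[180:290,165:290]);print('mat',matv)
def rep(k,z):
    P=ray(c,k.reshape(-1,2),z)*1000; (a,b),(w,h),an=cv2.minAreaRect(P[:,:2].astype(np.float32))
    print(np.round(cv2.minAreaRect(k)[0]),'z%.3f c=(%.1f,%.1f) size %.1fx%.1f ang %.1f'%(z,a,b,w,h,an))
print('MAT light objects')
for k in comps(g>matv+45,(160,178,293,296)):
    for z in (.003,.019,.039): rep(k,z)
print('MAT dark')
for k in comps(g<matv-35,(160,178,293,296)): rep(k,.003)
print('TRAY dark')
for k in comps(g<70,(325,180,412,290),10): rep(k,.017)
print('TRAY blue')
for k in comps((hsv[:,:,0]>100)&(hsv[:,:,0]<130)&(hsv[:,:,1]>120),(310,165,425,300)): rep(k,.014)
a=cv2.resize(f[165:305,145:305],None,fx=5,fy=4.2857,interpolation=cv2.INTER_CUBIC)
cv2.imwrite('pics/mat.png',a[:,:,::-1])
```

```bash
python3 meas.py
```

```text
mat 82.0
MAT light objects
[224. 262.] z0.003 c=(446.1,182.5) size 49.8x49.2 ang 89.5
[224. 262.] z0.019 c=(445.2,180.7) size 49.0x48.4 ang 89.5
[224. 262.] z0.039 c=(444.1,178.5) size 48.1x47.5 ang 89.5
[184. 202.] z0.003 c=(606.7,289.1) size 50.6x46.5 ang 89.6
[184. 202.] z0.019 c=(603.3,285.7) size 49.8x45.8 ang 89.6
[184. 202.] z0.039 c=(599.2,281.4) size 48.9x44.9 ang 89.6
MAT dark
[268. 267.] z0.003 c=(434.7,67.6) size 44.2x44.0 ang 44.8
TRAY dark
[390. 254.] z0.017 c=(465.4,-250.6) size 58.5x59.0 ang 70.8
[359. 260.] z0.017 c=(450.3,-170.2) size 115.2x30.9 ang 10.7
[348. 210.] z0.017 c=(580.7,-147.7) size 13.4x10.8 ang 89.6
[378. 205.] z0.017 c=(594.9,-226.1) size 65.1x54.4 ang 10.9
TRAY blue
[369. 233.] z0.014 c=(522.4,-197.2) size 274.5x176.7 ang 10.7
```

View pics/mat.png

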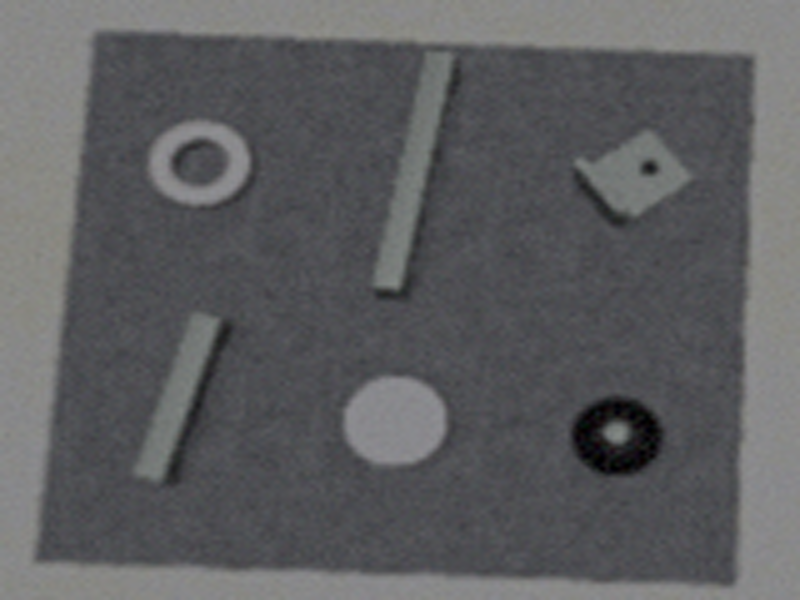

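The crop shows, left to right: ring (200,163), long handle (417,175) and bracket (635,178) in the upper row, then short handle (182,397), disc (395,421) and foot (617,435) below. These are the possible mix-ups in the top view:
- **Handle:** short grey (181,257), long (228,205), orange (118,286). I choose the short grey one.
- **Bracket:** on the mat (271,206), smaller one (360,146). I choose the one on the mat.
- **Ring:** open (185,203), disc (224,263), yellow (307,139). I choose the open one.
- **Foot:** only one, at (268,267).

Add to h.py:
```python
def go(x,y,z,yaw=None):
    """needed turn (deg about tool z) and shift in tool axes before/after turning; yaw=world angle of tool y line (mod 180)"""
    s=manip.state();R=np.array(s['orientation']);p=np.array(s['position'])
    a=np.degrees(np.arctan2(R[1,1],R[0,1])); d=np.array([x,y,z])-p
    t=0
    if yaw is not None: t=-((yaw-a+90)%180-90)
    th=np.radians(t);Rz=np.array([[np.cos(th),-np.sin(th),0],[np.sin(th),np.cos(th),0],[0,0,1]])
    print('yaw_y %.1f turn %.1f j7 %.0f'%(a,t,s['joint_pos'][6]),'pre',np.round(R.T@d,4),'post',np.round((R@Rz).T@d,4),'pos',np.round(p,4))
```

Create m2.py:
```python
from meas import *
print('----')
a=s.astype(float); b=cv2.GaussianBlur(f,(3,3),0).astype(int)
m=(b.max(2)>matv+22)
for k in comps(m,(160,178,293,296),60):
    for z in (.009,.019,.039): rep(k,z)
    print(len(k))
k=[k for k in comps(m,(255,190,292,222),60)]
for q in k: print(cv2.approxPolyDP(q,2,True).reshape(-1,2).tolist(), ray(c,cv2.approxPolyDP(q,2,True).reshape(-1,2),.009).round(4).tolist())
go(.45,.2,.2,0)
```

```bash
python3 m2.py | sed -n '/----/,$p'
```

```text
----
[224. 263.] z0.009 c=(444.6,181.8) size 51.7x49.3 ang 0.6
[224. 263.] z0.019 c=(444.0,180.7) size 51.2x48.8 ang 0.6
[224. 263.] z0.039 c=(442.9,178.5) size 50.2x47.9 ang 0.6
58
[180. 257.] z0.009 c=(460.9,295.0) size 12.8x99.1 ang 74.6
[180. 257.] z0.019 c=(460.2,292.9) size 12.7x98.1 ang 74.6
[180. 257.] z0.039 c=(458.8,288.5) size 12.4x96.2 ang 74.6
80
[272. 204.] z0.009 c=(598.8,55.9) size 43.7x43.2 ang 35.7
[272. 204.] z0.019 c=(596.8,56.0) size 43.3x42.8 ang 35.7
[272. 204.] z0.039 c=(592.7,56.2) size 42.5x42.0 ang 35.7
48
[184. 202.] z0.009 c=(605.5,287.8) size 52.1x50.4 ang 1.6
[184. 202.] z0.019 c=(603.4,285.7) size 51.6x49.9 ang 1.6
[184. 202.] z0.039 c=(599.2,281.4) size 50.6x48.9 ang 1.6
55
[227. 204.] z0.009 c=(600.3,174.3) size 12.5x147.7 ang 79.6
[227. 204.] z0.019 c=(598.3,173.2) size 12.4x146.3 ang 79.6
[227. 204.] z0.039 c=(594.2,171.2) size 12.2x143.4 ang 79.6
112
[[275, 196], [264, 203], [261, 202], [271, 214], [282, 206]] [[0.6217, 0.0464, 0.009], [0.6027, 0.076, 0.009], [0.6055, 0.084, 0.009], [0.5727, 0.0575, 0.009], [0.5942, 0.028, 0.009]]
yaw_y -76.9 turn -76.9 j7 -2 pre [ 0.4836 -0.6424  0.0316] post [0.7351 0.3259 0.0316] pos [ 0.1241 -0.5351  0.2303]
```

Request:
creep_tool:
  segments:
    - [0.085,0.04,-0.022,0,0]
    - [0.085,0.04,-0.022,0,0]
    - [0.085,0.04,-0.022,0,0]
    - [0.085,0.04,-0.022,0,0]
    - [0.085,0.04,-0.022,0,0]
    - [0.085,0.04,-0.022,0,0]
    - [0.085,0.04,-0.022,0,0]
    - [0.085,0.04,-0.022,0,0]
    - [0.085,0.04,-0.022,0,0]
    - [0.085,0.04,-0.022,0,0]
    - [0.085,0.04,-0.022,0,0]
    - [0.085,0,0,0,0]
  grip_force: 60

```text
refused: segments[0]: [0.085, 0.04, -0.022, 0, 0] is not of type 'object' (schema: type "object"). Nothing was moved.
```

Refused on format, not on reach. It needs a list of objects with named fields.

Request:
creep_tool:
  segments:
    - {"finger_gap":0.085,"dx":0.04,"dy":-0.022}
    - {"finger_gap":0.085,"dx":0.04,"dy":-0.022}
    - {"finger_gap":0.085,"dx":0.04,"dy":-0.022}
    - {"finger_gap":0.085,"dx":0.04,"dy":-0.022}
    - {"finger_gap":0.085,"dx":0.04,"dy":-0.022}
    - {"finger_gap":0.085,"dx":0.04,"dy":-0.022}
    - {"finger_gap":0.085,"dx":0.04,"dy":-0.022}
    - {"finger_gap":0.085,"dx":0.04,"dy":-0.022}
    - {"finger_gap":0.085,"dx":0.04,"dy":-0.022}
    - {"finger_gap":0.085,"dx":0.04,"dy":-0.022}
    - {"finger_gap":0.085,"dx":0.04,"dy":-0.022}
    - {"finger_gap":0.085}
  grip_force: 60

```text
time: 1.3
position: [0.5029, -0.1921, 0.2307]
orientation: [[0.971, 0.239, 0.003], [0.239, -0.971, 0.006], [0.004, -0.005, -1.0]]
force: [-0.6, -0.2, -0.1]
grip_width: 0.0848
finger_force: 0.0
```

Request:
creep_tool:
  segments:
    - {"finger_gap":0.085,"dx":0.007,"dy":-0.048,"dz":0.003}
    - {"finger_gap":0.085,"dx":0.007,"dy":-0.048,"dz":0.003}
    - {"finger_gap":0.085,"dx":0.007,"dy":-0.048,"dz":0.003}
    - {"finger_gap":0.085,"dx":0.007,"dy":-0.048,"dz":0.003}
    - {"finger_gap":0.085,"dx":0.007,"dy":-0.048,"dz":0.003}
    - {"finger_gap":0.085,"dx":0.007,"dy":-0.048,"dz":0.003}
    - {"finger_gap":0.085,"dx":0.007,"dy":-0.048,"dz":0.003}
    - {"finger_gap":0.085,"dx":0.007,"dy":-0.048,"dz":0.003}
    - {"finger_gap":0.085,"dx":0.007,"dy":-0.048,"dz":0.003}
    - {"finger_gap":0.085,"dx":0.007,"dy":-0.048,"dz":0.003}
    - {"finger_gap":0.085,"yaw":7}
    - {"finger_gap":0.085,"yaw":7}
    - {"finger_gap":0.085,"yaw":7}
    - {"finger_gap":0.085,"yaw":7.5}
    - {"finger_gap":0.085}
    - {"finger_gap":0.085}

```text
time: 2.9
position: [0.4578, 0.2822, 0.201]
orientation: [[0.965, -0.264, -0.001], [-0.264, -0.965, -0.001], [-0.0, 0.001, -1.0]]
force: [-0.4, 0.8, -0.3]
grip_width: 0.0852
finger_force: 0.0
```

Run:
```python
from h import *
go(.4588,.2885,.12,74.6)
print(manip.state()['joint_pos'])
c=cam('wrist'); save(c,'w1.png')
```

```text
yaw_y -105.3 turn 0.1 j7 -147 pre [-0.0007 -0.0064  0.0809] post [-0.0007 -0.0063  0.0809] pos [0.4578 0.2822 0.201 ]
[ -11.81861124   19.91155283  -28.51793907   90.50178201    9.84907016
   72.1430445  -147.24459314]
```

View pics/w1.png

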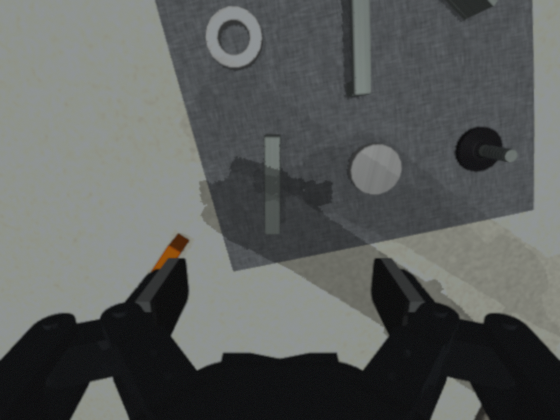

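The wrist view shows the short handle at (272,185), ring (234,37), disc (376,169), and foot base (480,149) with its stem top at (511,156). I'll cast rays from these and compare them with the top view.

Run:
```python
from h import *
c=cam('wrist'); f=cv2.GaussianBlur(c['frame'],(3,3),0)
print('handle mid',ray(c,[[272,136],[272,234],[272,185]],.039).round(4).tolist())
print('disc',ray(c,[[376,169]],.019).round(4).tolist(),'ring',ray(c,[[234,37]],.019).round(4).tolist(),'stem',ray(c,[[511,156]],.058).round(4).tolist())
```

```text
handle mid [[0.5086, 0.2756, 0.039], [0.413, 0.3026, 0.039], [0.4629, 0.2885, 0.039]]
disc [[0.4464, 0.1813, 0.019]] ring [[0.6044, 0.286, 0.019]] stem [[0.4355, 0.0677, 0.058]]
```

Request:
creep_tool:
  segments:
    - {"finger_gap":0.085,"dx":0.0005,"dy":-0.0065,"dz":0.04}
    - {"finger_gap":0.085,"dz":0.04}
    - {"finger_gap":0.085,"dz":0.04}
    - {"finger_gap":0.085,"dz":0.04}
    - {"finger_gap":0.085,"dz":0.02}
    - {"finger_gap":0.085,"dz":0.004}
    - {"finger_gap":0.085}
    - {"finger_gap":0.03}
    - {"finger_gap":0.0}
    - {"finger_gap":0.0}
    - {"finger_gap":0.0}
    - {"finger_gap":0.0}
    - {"finger_gap":0.0}
    - {"finger_gap":0.0}
  grip_force: 60

```text
time: 4.4
position: [0.4606, 0.2893, 0.018]
orientation: [[0.964, -0.266, 0.001], [-0.266, -0.964, 0.001], [0.001, -0.001, -1.0]]
force: [0.0, -0.6, 4.9]
grip_width: 0.0148
finger_force: 59.1
```

Run:
```python
from h import *
go(.460,.2885,.017,74.6)
```

```text
yaw_y -105.4 turn -0.0 j7 -154 pre [-0.0004  0.0009  0.001 ] post [-0.0004  0.0009  0.001 ] pos [0.4606 0.2893 0.018 ]
```

Request:
creep_tool:
  segments:
    - {"finger_gap":0,"dz":-0.04}
    - {"finger_gap":0,"dz":-0.04}
    - {"finger_gap":0,"dx":0.011,"dy":0.0445}
    - {"finger_gap":0,"dx":0.011,"dy":0.0445}
    - {"finger_gap":0,"dx":0.011,"dy":0.0445}
    - {"finger_gap":0,"dx":0.011,"dy":0.0445}
    - {"finger_gap":0,"dx":0.0115,"dy":0.0445}
    - {"finger_gap":0,"dx":0.0115,"dy":0.0445}
    - {"finger_gap":0,"dx":0.0115,"dy":0.0445}
    - {"finger_gap":0,"dx":0.0115,"dy":0.0445}
    - {"finger_gap":0,"dx":0.0115,"dy":0.0445}
    - {"finger_gap":0,"dx":0.0115,"dy":0.0445}
    - {"finger_gap":0,"yaw":-6.5}
    - {"finger_gap":0,"yaw":-6.5}
    - {"finger_gap":0,"yaw":-6.5}
    - {"finger_gap":0,"yaw":-6.5}
    - {"finger_gap":0}
    - {"finger_gap":0}
  grip_force: 60

```text
time: 6.2
position: [0.4501, -0.1701, 0.0969]
orientation: [[0.984, 0.181, -0.001], [0.181, -0.984, 0.0], [-0.001, -0.001, -1.0]]
force: [0.4, -0.2, -0.5]
grip_width: 0.0147
finger_force: 59.0
```

Run:
```python
from h import *
go(.4507,-.1701,.025,100.7)
c=cam('wrist'); save(c,'w2.png')
```

```text
yaw_y -79.6 turn -0.3 j7 -69 pre [0.0006 0.0002 0.0719] post [0.0006 0.0002 0.0719] pos [ 0.4501 -0.1701  0.0969]
```

View pics/w2.png

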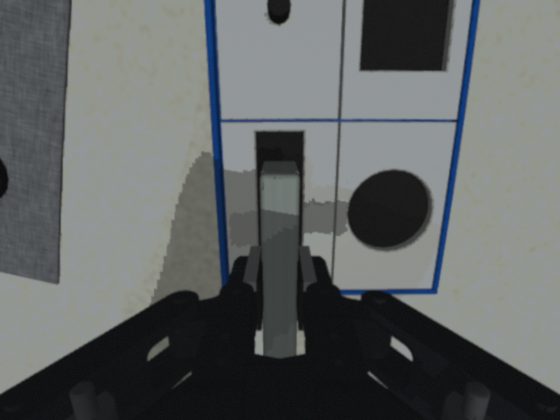

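The handle (x≈280) is centred over the slot (255–303). Lowering it.

Request:
creep_tool:
  segments:
    - {"finger_gap":0,"dz":0.03}
    - {"finger_gap":0,"dz":0.03}
    - {"finger_gap":0,"dz":0.008}
    - {"finger_gap":0,"dz":0.004}
    - {"finger_gap":0,"dz":0.001}
    - {"finger_gap":0}
  grip_force: 60

```text
time: 6.85
position: [0.4517, -0.1704, 0.0253]
orientation: [[0.983, 0.183, 0.002], [0.183, -0.983, -0.001], [0.002, 0.001, -1.0]]
force: [-0.4, -0.6, 0.1]
grip_width: 0.0148
finger_force: 59.0
```

Request:
creep_tool:
  segments:
    - {"finger_gap":0.035}
    - {"finger_gap":0.035}
    - {"finger_gap":0.035}
    - {"finger_gap":0.035}
    - {"finger_gap":0.035,"dz":-0.02}
    - {"finger_gap":0.085,"dz":-0.05}
    - {"finger_gap":0.085,"dz":-0.05}
    - {"finger_gap":0.085,"dz":-0.03}
    - {"finger_gap":0.085}

```text
time: 7.75
position: [0.4544, -0.1712, 0.1796]
orientation: [[0.983, 0.183, 0.011], [0.183, -0.983, -0.005], [0.01, 0.006, -1.0]]
force: [0.1, 0.2, -0.7]
grip_width: 0.085
finger_force: 0.0
```

Run:
```python
from h import *
go(.4346,.0677,.18)
```

```text
yaw_y -79.4 turn 0.0 j7 -66 pre [ 0.0243 -0.2385 -0.0017] post [ 0.0243 -0.2385 -0.0017] pos [ 0.4544 -0.1712  0.1796]
```

Request:
creep_tool:
  segments:
    - {"finger_gap":0.085,"dx":0.004,"dy":-0.04}
    - {"finger_gap":0.085,"dx":0.004,"dy":-0.04}
    - {"finger_gap":0.085,"dx":0.004,"dy":-0.04}
    - {"finger_gap":0.085,"dx":0.004,"dy":-0.04}
    - {"finger_gap":0.085,"dx":0.004,"dy":-0.04}
    - {"finger_gap":0.085,"dx":0.004,"dy":-0.0385}
    - {"finger_gap":0.085}
    - {"finger_gap":0.085}
  grip_force: 40

```text
time: 8.55
position: [0.4297, 0.0693, 0.1735]
orientation: [[0.983, 0.186, -0.002], [0.186, -0.983, -0.001], [-0.002, 0.0, -1.0]]
force: [0.7, -0.6, -0.5]
grip_width: 0.085
finger_force: 0.0
```

Run:
```python
from h import *
go(.4345,.0677,.023)
c=cam('wrist'); save(c,'w3.png')
c=cam('top'); save(c,'t3.png')
```

```text
yaw_y -79.3 turn 0.0 j7 -96 pre [0.0047 0.0024 0.1505] post [0.0047 0.0024 0.1505] pos [0.4297 0.0693 0.1735]
```

View pics/w3.png

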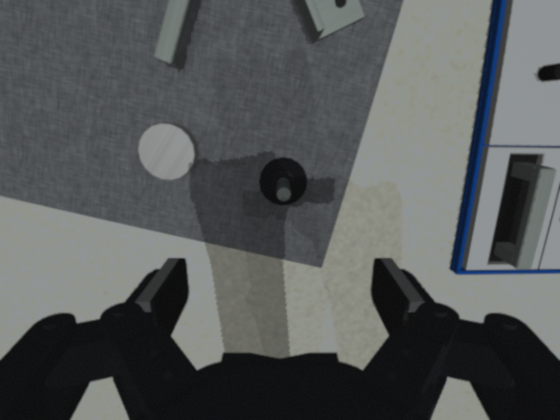

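The stem (284,187) lies midway between the fingers, and the handle sits inside the slot at the right (525,215). Grasping the foot.

Request:
creep_tool:
  segments:
    - {"finger_gap":0.085,"dx":0.0047,"dy":0.0024,"dz":0.03}
    - {"finger_gap":0.085,"dz":0.04}
    - {"finger_gap":0.085,"dz":0.04}
    - {"finger_gap":0.085,"dz":0.03}
    - {"finger_gap":0.085,"dz":0.01}
    - {"finger_gap":0.085}
    - {"finger_gap":0.085}
    - {"finger_gap":0.0}
    - {"finger_gap":0.0}
    - {"finger_gap":0.0}
    - {"finger_gap":0.0}
    - {"finger_gap":0.0}
    - {"finger_gap":0.0}
    - {"finger_gap":0.0}
  grip_force: 40

```text
time: 10.05
position: [0.4357, 0.0673, 0.0246]
orientation: [[0.983, 0.183, 0.0], [0.183, -0.983, -0.0], [0.0, 0.0, -1.0]]
force: [-0.2, 0.1, 4.3]
grip_width: 0.0106
finger_force: 38.9
```

Run:
```python
from h import *
go(.4656,-.2496,.03)
```

```text
yaw_y -79.4 turn 0.0 j7 -105 pre [-0.0287  0.317  -0.0054] post [-0.0287  0.317  -0.0054] pos [0.4357 0.0673 0.0246]
```

Request:
creep_tool:
  segments:
    - {"finger_gap":0,"dz":-0.04}
    - {"finger_gap":0,"dz":-0.04}
    - {"finger_gap":0,"dz":-0.01}
    - {"finger_gap":0,"dx":-0.0036,"dy":0.0396}
    - {"finger_gap":0,"dx":-0.0036,"dy":0.0396}
    - {"finger_gap":0,"dx":-0.0036,"dy":0.0396}
    - {"finger_gap":0,"dx":-0.0036,"dy":0.0396}
    - {"finger_gap":0,"dx":-0.0036,"dy":0.0396}
    - {"finger_gap":0,"dx":-0.0036,"dy":0.0396}
    - {"finger_gap":0,"dx":-0.0036,"dy":0.0396}
    - {"finger_gap":0,"dx":-0.0036,"dy":0.0396}
    - {"finger_gap":0}
    - {"finger_gap":0}
  grip_force: 40

```text
time: 11.35
position: [0.4641, -0.2503, 0.1129]
orientation: [[0.984, 0.18, -0.002], [0.18, -0.984, 0.001], [-0.002, -0.002, -1.0]]
force: [0.3, 0.6, -1.4]
grip_width: 0.0109
finger_force: 39.2
```

Run:
```python
from h import *
go(.4656,-.2496,.03)
c=cam('wrist'); save(c,'w4.png')
```

```text
yaw_y -79.6 turn 0.0 j7 -62 pre [ 0.0018 -0.0003  0.0829] post [ 0.0018 -0.0003  0.0829] pos [ 0.4641 -0.2503  0.1129]
```

View pics/w4.png

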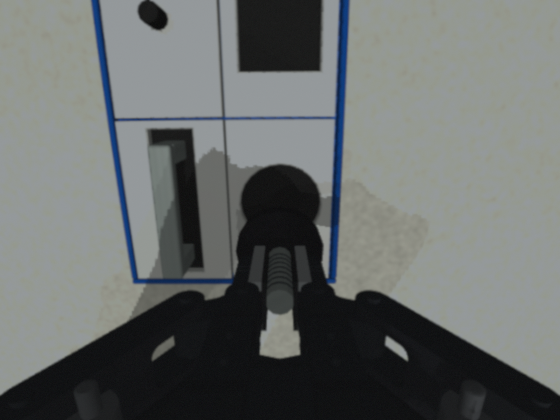

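The foot and the round pocket are both at x≈280, so they are aligned. Lowering it.

Request:
creep_tool:
  segments:
    - {"finger_gap":0,"dx":0.001,"dz":0.03}
    - {"finger_gap":0,"dz":0.03}
    - {"finger_gap":0,"dz":0.014}
    - {"finger_gap":0,"dz":0.006}
    - {"finger_gap":0,"dz":0.003}
    - {"finger_gap":0}
    - {"finger_gap":0}
  grip_force: 40

```text
time: 12.1
position: [0.4673, -0.2496, 0.0324]
orientation: [[0.983, 0.183, 0.002], [0.183, -0.983, -0.001], [0.002, 0.002, -1.0]]
force: [1.2, 0.2, -0.9]
grip_width: 0.0106
finger_force: 39.2
```

Request:
creep_tool:
  segments:
    - {"finger_gap":0.03}
    - {"finger_gap":0.03}
    - {"finger_gap":0.03}
    - {"finger_gap":0.03}
    - {"finger_gap":0.03,"dz":-0.03}
    - {"finger_gap":0.03,"dz":-0.04}
    - {"finger_gap":0.085,"dz":-0.04}
    - {"finger_gap":0.085,"dz":-0.04}
    - {"finger_gap":0.085}
    - {"finger_gap":0.085}

```text
time: 13.1
position: [0.4669, -0.2496, 0.1824]
orientation: [[0.983, 0.183, 0.002], [0.183, -0.983, -0.002], [0.002, 0.002, -1.0]]
force: [0.2, 0.2, -0.8]
grip_width: 0.0845
finger_force: 0.0
```

Run:
```python
from h import *
go(.5806,.0754,.18,35.7)
```

```text
yaw_y -79.4 turn 64.9 j7 -60 pre [ 0.1713 -0.2987  0.0022] post [-0.1976 -0.282   0.0022] pos [ 0.4669 -0.2496  0.1824]
```

Request:
creep_tool:
  segments:
    - {"finger_gap":0.085,"dx":0.0214,"dy":-0.0373}
    - {"finger_gap":0.085,"dx":0.0214,"dy":-0.0373}
    - {"finger_gap":0.085,"dx":0.0214,"dy":-0.0373}
    - {"finger_gap":0.085,"dx":0.0214,"dy":-0.0373}
    - {"finger_gap":0.085,"dx":0.0214,"dy":-0.0373}
    - {"finger_gap":0.085,"dx":0.0214,"dy":-0.0373}
    - {"finger_gap":0.085,"dx":0.0214,"dy":-0.0373}
    - {"finger_gap":0.085,"dx":0.0214,"dy":-0.0373}
    - {"finger_gap":0.085}
  grip_force: 60

```text
time: 14.0
position: [0.5786, 0.0853, 0.1793]
orientation: [[0.981, 0.196, -0.003], [0.196, -0.981, 0.007], [-0.002, -0.008, -1.0]]
force: [0.0, 1.7, 0.8]
grip_width: 0.0847
finger_force: 0.0
```

Request:
creep_tool:
  segments:
    - {"finger_gap":0.085,"yaw":-8.2}
    - {"finger_gap":0.085,"yaw":-8.2}
    - {"finger_gap":0.085,"yaw":-8.2}
    - {"finger_gap":0.085,"yaw":-8.2}
    - {"finger_gap":0.085,"yaw":-8.2}
    - {"finger_gap":0.085,"yaw":-8.2}
    - {"finger_gap":0.085,"yaw":-8.2}
    - {"finger_gap":0.085,"yaw":-8.2}
    - {"finger_gap":0.085,"yaw":-8.2}
    - {"finger_gap":0.085,"yaw":-8.2}
    - {"finger_gap":0.085,"yaw":-8.2}
    - {"finger_gap":0.085,"yaw":-8.2}
    - {"finger_gap":0.085,"yaw":-8.2}
    - {"finger_gap":0.085,"yaw":-8.5}
    - {"finger_gap":0.085}
    - {"finger_gap":0.085}

```text
time: 15.6
position: [0.5791, 0.0748, 0.1799]
orientation: [[-0.58, 0.814, -0.003], [0.814, 0.58, -0.0], [0.001, -0.002, -1.0]]
force: [0.5, -0.1, 0.4]
grip_width: 0.0847
finger_force: 0.0
```

Run:
```python
from h import *
go(.5806,.0754,.017,35.7)
c=cam('wrist'); save(c,'w5.png'); np.save('w5.npy',c,allow_pickle=True)
```

```text
yaw_y 35.5 turn -0.2 j7 5 pre [-0.0006  0.0019  0.1629] post [-0.0006  0.0019  0.1629] pos [0.5791 0.0748 0.1799]
```

View pics/w5.png

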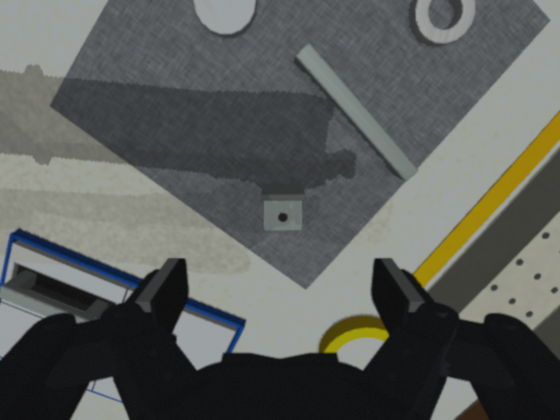

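The bracket lies squarely between the fingers. Its base spans (265–302, 200–231) with a hole at (283,217), and the dark upright plate is on the upper side. The long handle is well clear of the fingers.

Run:
```python
from h import *
c=np.load('w5.npy',allow_pickle=True).item()
P=ray(c,[[265,231],[302.5,231],[265,200],[302.5,200]],.009); print(P.round(4).tolist())
print('w',np.linalg.norm(P[0]-P[1]),np.linalg.norm(P[0]-P[2]))
Q=ray(c,[[264,200],[303.5,200]],.048);print('top edge if',Q.round(4).tolist(),np.linalg.norm(Q[0]-Q[1]))
m=(P[0]+P[1])/2; u=P[1]-P[0];print('yaw',np.degrees(np.arctan2(u[1],u[0])))
d=m-(P[2]+P[3])/2; d/=np.linalg.norm(d); print('centre',m-d*.025,'upright',m-d*.047)
g=m-d*.047; go(g[0],g[1],.017,35.7)
```

```text
[[0.5959, 0.0251, 0.009], [0.6283, 0.0482, 0.009], [0.5765, 0.0532, 0.009], [0.6079, 0.0756, 0.009]]
w 0.039776937103215636 0.03415442413718151
top edge if [[0.5709, 0.0627, 0.048], [0.5999, 0.0834, 0.048]] 0.03560375284088874
yaw 35.466873952923365
centre [0.59753783 0.05696125 0.009     ] upright [0.58470864 0.07483334 0.009     ]
yaw_y 35.5 turn -0.2 j7 5 pre [-0.0034  0.0046  0.1633] post [-0.0034  0.0046  0.1633] pos [0.5793 0.075  0.1803]
```

Request:
creep_tool:
  segments:
    - {"finger_gap":0.085,"dx":-0.003,"dy":0.004,"dz":0.03}
    - {"finger_gap":0.085,"dz":0.04}
    - {"finger_gap":0.085,"dz":0.04}
    - {"finger_gap":0.085,"dz":0.03}
    - {"finger_gap":0.085,"dz":0.015}
    - {"finger_gap":0.085,"dz":0.007}
    - {"finger_gap":0.085}
    - {"finger_gap":0.04}
    - {"finger_gap":0.0}
    - {"finger_gap":0.0}
    - {"finger_gap":0.0}
    - {"finger_gap":0.0}
    - {"finger_gap":0.0}
    - {"finger_gap":0.0}
  grip_force: 70

```text
time: 17.05
position: [0.5859, 0.0758, 0.0209]
orientation: [[-0.583, 0.813, 0.002], [0.813, 0.583, 0.0], [-0.001, 0.002, -1.0]]
force: [-0.6, -0.2, 6.1]
grip_width: 0.0381
finger_force: 70.6
```

Run:
```python
from h import *
go(.5943-.0217,-.2253-.0041,.025,100.7)
```

```text
yaw_y 35.7 turn -65.0 j7 -1 pre [-0.2402 -0.1887 -0.0043] post [ 0.0697 -0.2974 -0.0043] pos [0.5859 0.0758 0.0209]
```

Request:
creep_tool:
  segments:
    - {"finger_gap":0,"dz":-0.03}
    - {"finger_gap":0,"dz":-0.04}
    - {"finger_gap":0,"dz":-0.03}
    - {"finger_gap":0,"dx":-0.03,"dy":-0.0236}
    - {"finger_gap":0,"dx":-0.03,"dy":-0.0236}
    - {"finger_gap":0,"dx":-0.03,"dy":-0.0236}
    - {"finger_gap":0,"dx":-0.03,"dy":-0.0236}
    - {"finger_gap":0,"dx":-0.03,"dy":-0.0236}
    - {"finger_gap":0,"dx":-0.03,"dy":-0.0236}
    - {"finger_gap":0,"dx":-0.03,"dy":-0.0236}
    - {"finger_gap":0,"dx":-0.03,"dy":-0.0236}
    - {"finger_gap":0}
  grip_force: 70

```text
time: 18.25
position: [0.5693, -0.24, 0.1178]
orientation: [[-0.572, 0.82, -0.002], [0.82, 0.572, -0.006], [-0.004, -0.006, -1.0]]
force: [-1.1, -1.7, -1.3]
grip_width: 0.0379
finger_force: 70.6
```

Request:
creep_tool:
  segments:
    - {"finger_gap":0,"yaw":-8.1}
    - {"finger_gap":0,"yaw":-8.1}
    - {"finger_gap":0,"yaw":-8.1}
    - {"finger_gap":0,"yaw":-8.1}
    - {"finger_gap":0,"yaw":-8.1}
    - {"finger_gap":0,"yaw":-8.1}
    - {"finger_gap":0,"yaw":-8.1}
    - {"finger_gap":0,"yaw":-8.3}
    - {"finger_gap":0}
    - {"finger_gap":0}
  grip_force: 70

```text
time: 19.25
position: [0.5712, -0.2297, 0.1189]
orientation: [[-0.983, -0.182, -0.001], [-0.182, 0.983, 0.0], [0.0, 0.0, -1.0]]
force: [0.8, 0.2, -1.5]
grip_width: 0.0381
finger_force: 70.6
```

Run:
```python
from h import *
go(.5943-.0217,-.2253-.0041,.027,100.7)
c=cam('wrist'); save(c,'w6.png')
```

```text
yaw_y 100.5 turn -0.2 j7 90 pre [-0.0015  0.      0.0919] post [-0.0015  0.      0.0919] pos [ 0.5712 -0.2297  0.1189]
```

View pics/w6.png

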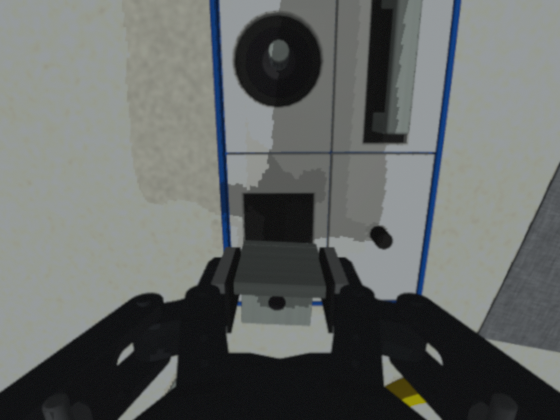

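The bracket (238–325) is centred over the rectangular pocket (244–314), and the foot is centred in its pocket at (278,60). Lowering it.

Request:
creep_tool:
  segments:
    - {"finger_gap":0,"dx":-0.0005,"dz":0.03}
    - {"finger_gap":0,"dz":0.03}
    - {"finger_gap":0,"dz":0.02}
    - {"finger_gap":0,"dz":0.008}
    - {"finger_gap":0,"dz":0.004}
    - {"finger_gap":0,"dz":0.001}
    - {"finger_gap":0}
    - {"finger_gap":0}
  grip_force: 70

```text
time: 20.1
position: [0.5727, -0.2297, 0.0274]
orientation: [[-0.983, -0.185, 0.002], [-0.185, 0.983, -0.001], [-0.002, -0.001, -1.0]]
force: [-0.8, -0.1, -1.2]
grip_width: 0.0386
finger_force: 70.6
```

Request:
creep_tool:
  segments:
    - {"finger_gap":0.055}
    - {"finger_gap":0.055}
    - {"finger_gap":0.055}
    - {"finger_gap":0.055}
    - {"finger_gap":0.055}
    - {"finger_gap":0.055,"dz":-0.02}
    - {"finger_gap":0.055,"dz":-0.04}
    - {"finger_gap":0.085,"dz":-0.04}
    - {"finger_gap":0.085,"dz":-0.04}
    - {"finger_gap":0.085}
    - {"finger_gap":0.085}

```text
time: 21.2
position: [0.5725, -0.2296, 0.1674]
orientation: [[-0.983, -0.185, 0.002], [-0.185, 0.983, -0.001], [-0.002, -0.001, -1.0]]
force: [0.1, -0.2, -2.0]
grip_width: 0.085
finger_force: 0.0
```

Run:
```python
from h import *
go(.604,.286,.18,10.7)
```

```text
yaw_y 100.7 turn 90.0 j7 92 pre [-0.1264  0.5008 -0.013 ] post [ 0.5007  0.1267 -0.013 ] pos [ 0.5725 -0.2296  0.1674]
```

Request:
creep_tool:
  segments:
    - {"finger_gap":0.085,"dx":-0.0105,"dy":0.0417}
    - {"finger_gap":0.085,"dx":-0.0105,"dy":0.0417}
    - {"finger_gap":0.085,"dx":-0.0105,"dy":0.0417}
    - {"finger_gap":0.085,"dx":-0.0105,"dy":0.0417}
    - {"finger_gap":0.085,"dx":-0.0105,"dy":0.0417}
    - {"finger_gap":0.085,"dx":-0.0105,"dy":0.0417}
    - {"finger_gap":0.085,"dx":-0.0105,"dy":0.0417}
    - {"finger_gap":0.085,"dx":-0.0105,"dy":0.0417}
    - {"finger_gap":0.085,"dx":-0.0105,"dy":0.0417}
    - {"finger_gap":0.085,"dx":-0.0105,"dy":0.0417}
    - {"finger_gap":0.085,"dx":-0.0105,"dy":0.0417}
    - {"finger_gap":0.085,"dx":-0.0105,"dy":0.0417}
    - {"finger_gap":0.085}
  grip_force: 40

```text
time: 22.5
position: [0.5981, 0.2944, 0.1641]
orientation: [[-0.98, -0.198, -0.005], [-0.198, 0.98, 0.005], [0.004, 0.006, -1.0]]
force: [-1.5, 1.7, 0.1]
grip_width: 0.0848
finger_force: 0.0
```

Request:
creep_tool:
  segments:
    - {"finger_gap":0.085,"yaw":8.2}
    - {"finger_gap":0.085,"yaw":8.2}
    - {"finger_gap":0.085,"yaw":8.2}
    - {"finger_gap":0.085,"yaw":8.2}
    - {"finger_gap":0.085,"yaw":8.2}
    - {"finger_gap":0.085,"yaw":8.2}
    - {"finger_gap":0.085,"yaw":8.2}
    - {"finger_gap":0.085,"yaw":8.2}
    - {"finger_gap":0.085,"yaw":8.2}
    - {"finger_gap":0.085,"yaw":8.2}
    - {"finger_gap":0.085,"yaw":8}
    - {"finger_gap":0.085}
    - {"finger_gap":0.085}

```text
time: 23.8
position: [0.6028, 0.2844, 0.1648]
orientation: [[-0.187, 0.982, -0.002], [0.982, 0.187, -0.002], [-0.001, -0.002, -1.0]]
force: [-0.6, -1.1, -0.1]
grip_width: 0.0849
finger_force: 0.0
```

Run:
```python
from h import *
go(.604,.286,.006,10.7)
c=cam('wrist'); save(c,'w7.png'); np.save('w7.npy',c,allow_pickle=True)
```

```text
yaw_y 10.8 turn 0.1 j7 -33 pre [0.0016 0.0019 0.1588] post [0.0016 0.0019 0.1588] pos [0.6028 0.2844 0.1648]
```

View pics/w7.png

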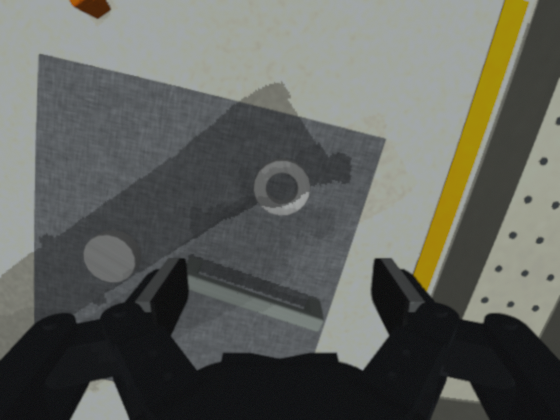

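The ring (282,188) is centred between the fingers. The long handle lies below it, outside the finger paths. Grasping the ring low.

Run:
```python
from h import *
c=np.load('w7.npy',allow_pickle=True).item();print(ray(c,[[282,188]],.019))
```

```text
[[0.60509869 0.28744916 0.019     ]]
```

Request:
creep_tool:
  segments:
    - {"finger_gap":0.085,"dx":0.0012,"dy":0.001,"dz":0.03}
    - {"finger_gap":0.085,"dz":0.04}
    - {"finger_gap":0.085,"dz":0.04}
    - {"finger_gap":0.085,"dz":0.025}
    - {"finger_gap":0.085,"dz":0.015}
    - {"finger_gap":0.085,"dz":0.005}
    - {"finger_gap":0.085,"dz":0.002}
    - {"finger_gap":0.085}
    - {"finger_gap":0.07}
    - {"finger_gap":0.04}
    - {"finger_gap":0.04}
    - {"finger_gap":0.04}
    - {"finger_gap":0.04}
    - {"finger_gap":0.04}
  grip_force: 40

```text
time: 25.25
position: [0.6049, 0.2874, 0.0111]
orientation: [[-0.185, 0.983, 0.003], [0.983, 0.185, 0.001], [0.001, 0.003, -1.0]]
force: [-0.1, -0.6, 6.8]
grip_width: 0.0508
finger_force: 41.4
```

Run:
```python
from h import *
go(.5792,-.147,.02,10.7)
```

```text
yaw_y 10.6 turn -0.1 j7 -38 pre [-0.4222 -0.1055 -0.0094] post [-0.4221 -0.1059 -0.0094] pos [0.6049 0.2874 0.0111]
```

Request:
creep_tool:
  segments:
    - {"finger_gap":0.04,"dz":-0.02}
    - {"finger_gap":0.04,"dz":-0.03}
    - {"finger_gap":0.04,"dz":-0.03}
    - {"finger_gap":0.04,"dz":-0.01}
    - {"finger_gap":0.04,"dx":-0.0422,"dy":-0.0105}
    - {"finger_gap":0.04,"dx":-0.0422,"dy":-0.0105}
    - {"finger_gap":0.04,"dx":-0.0422,"dy":-0.0105}
    - {"finger_gap":0.04,"dx":-0.0422,"dy":-0.0105}
    - {"finger_gap":0.04,"dx":-0.0422,"dy":-0.0105}
    - {"finger_gap":0.04,"dx":-0.0422,"dy":-0.0105}
    - {"finger_gap":0.04,"dx":-0.0422,"dy":-0.0105}
    - {"finger_gap":0.04,"dx":-0.0422,"dy":-0.0105}
    - {"finger_gap":0.04,"dx":-0.0422,"dy":-0.0105}
    - {"finger_gap":0.04,"dx":-0.0422,"dy":-0.0105}
    - {"finger_gap":0.04}
    - {"finger_gap":0.04}
    - {"finger_gap":0.04}
  grip_force: 40

```text
time: 26.95
position: [0.5785, -0.1455, 0.0987]
orientation: [[-0.187, 0.982, -0.001], [0.982, 0.187, 0.002], [0.002, -0.0, -1.0]]
force: [-0.6, 1.2, -1.5]
grip_width: 0.0508
finger_force: 41.9
```

Run:
```python
from h import *
go(.5792,-.147,.0255,10.7)
c=cam('wrist'); save(c,'w8.png')
```

```text
yaw_y 10.8 turn 0.1 j7 4 pre [-0.0017  0.0004  0.0732] post [-0.0017  0.0004  0.0732] pos [ 0.5785 -0.1455  0.0987]
```

View pics/w8.png

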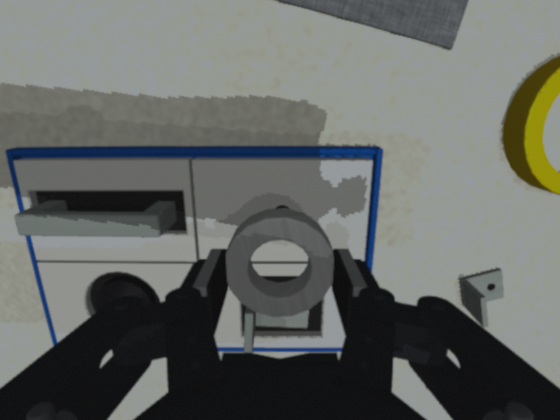

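The ring (280,263) is held level and in line with the post (282,208). The handle, foot and bracket are all in their places. Lowering the ring.

Request:
creep_tool:
  segments:
    - {"finger_gap":0.04,"dx":-0.0015,"dz":0.02}
    - {"finger_gap":0.04,"dz":0.02}
    - {"finger_gap":0.04,"dz":0.015}
    - {"finger_gap":0.04,"dz":0.01}
    - {"finger_gap":0.04,"dz":0.005}
    - {"finger_gap":0.04,"dz":0.0035}
    - {"finger_gap":0.04}
    - {"finger_gap":0.04}
  grip_force: 40

```text
time: 27.8
position: [0.5797, -0.1489, 0.0265]
orientation: [[-0.185, 0.983, 0.001], [0.983, 0.185, -0.0], [-0.0, 0.001, -1.0]]
force: [-0.4, 0.2, -0.2]
grip_width: 0.0508
finger_force: 41.9
```

Request:
creep_tool:
  segments:
    - {"finger_gap":0.068}
    - {"finger_gap":0.068}
    - {"finger_gap":0.068}
    - {"finger_gap":0.068}
    - {"finger_gap":0.068}
    - {"finger_gap":0.068,"dz":-0.02}
    - {"finger_gap":0.07,"dz":-0.04}
    - {"finger_gap":0.085,"dz":-0.04}
    - {"finger_gap":0.085,"dz":-0.04}
    - {"finger_gap":0.085,"dz":-0.03}
    - {"finger_gap":0.085,"dx":0.04}
    - {"finger_gap":0.085,"dx":0.04}
    - {"finger_gap":0.085,"dx":0.04}
    - {"finger_gap":0.085,"dx":0.04}
    - {"finger_gap":0.085,"dx":0.04}
    - {"finger_gap":0.085}

```text
time: 29.4
position: [0.5398, 0.0567, 0.1969]
orientation: [[-0.198, 0.98, 0.0], [0.98, 0.198, 0.005], [0.005, 0.001, -1.0]]
force: [-1.0, 0.3, -0.3]
grip_width: 0.085
finger_force: 0.0
```

Run:
```python
from h import *
c=cam('scene'); 
a=cv2.resize(c['frame'][220:345,100:290],None,fx=4.2,fy=4.2,interpolation=cv2.INTER_CUBIC); cv2.imwrite('pics/s9.png',a[:,:,::-1])
t=cam('top'); a2=cv2.resize(t['frame'][165:305,140:430],(790,381),interpolation=cv2.INTER_CUBIC); cv2.imwrite('pics/t9.png',a2[:,:,::-1])
```

```text
(no output)
```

View pics/s9.png

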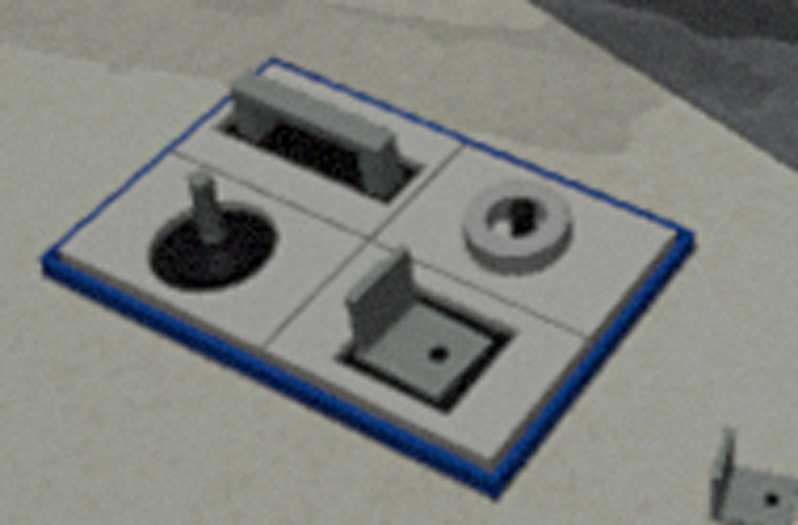

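View pics/t9.png

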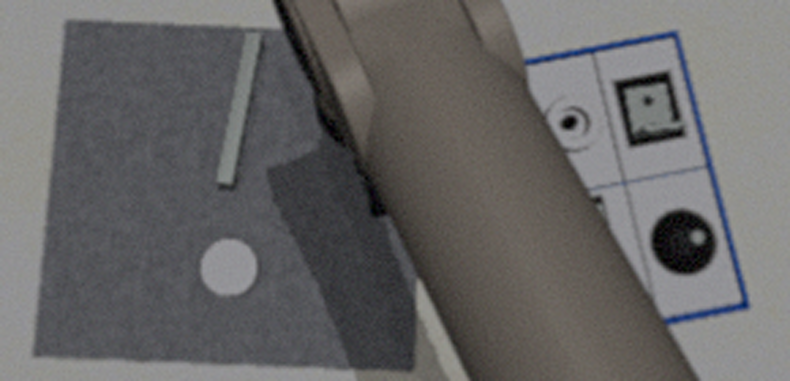

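The scene crop shows the handle (315,130), foot (207,225), bracket (430,340) and ring (518,228) all inside their places and level. In the top crop the post (568,122) is at the ring's centre, and the long handle and disc have not moved.

Request:
creep_tool:
  segments:
    - {"finger_gap":0.085}
    - {"finger_gap":0.085}
    - {"finger_gap":0.085}
  lines: "1,2"

```text
time: 29.8
position: [0.5424, 0.0461, 0.1955]
```

```bash
python3 -c "
from cell import manip
print(manip.job_done())"
```

```text
the job is handed in; nothing more can be done
None
```

I placed the short handle, bracket, foot and ring in their places in the tray and handed the job in at about 30 s; the last pictures show all four seated and level, and the long handle and disc unmoved, but no verdict was returned.

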